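# Clamp a printing block in the carving turntable and index it

### The job

Load the wooden printing block that has a tongue along one end (not the plain block) into the carving turntable: tongue under the lip of the stiff spring jaw, pushing the jaw back until the other end drops in front of the fixed stop, so that the block lies fully home, flat and square in the pocket. Only then swing the turntable (it has a wooden post to hold) counter-clockwise, seen from above, until it comes up against its stop, and leave the block clamped there. Leave the other loose things on the table where they are.

Things in the scene. Friction and masses are not known exactly. Their poses are not given: they have to be found in the camera images.
- block: The printing block to load: pale wood, carved lines on top, lying flat on the table. 122 long (x) x 60 wide (y). Its main body is 106 long and 32 high (x from -61 to +45); at the +x end a low tongue 16 long, 12 high and 60 wide sticks out at the bottom (x from 45 to 61). Origin: centre of the underside of the 122 x 60 outline; x points to the tongue, z up. About 0.22 kg (varies).
- tongue (a point): Middle of the bottom edge at the tip of the block's tongue (61 along x from the block's origin, underside level).
- pocket (a point): Where the block's origin must come to rest: centre of the aluminium pocket floor, on the turntable's axis, 44 above the table. Turns with the table; x points to the spring jaw (the tongue goes there), z up. Four corner cheeks 10 high, 8 thick, inner faces at y = +-31.6 (x -53 to -31 and 19 to 41). Plywood disc: radius 128, its top 6 below the pocket floor.
- heel_stop (a point): Foot of the fixed stop's face at pocket floor level, pocket x = -61 (axes as the pocket's). The stop is a bar 10 high, 12 thick, 70 wide; the block's plain end rests against it.
- jaw_rest (a point): Foot of the spring jaw's upright face at rest, pocket x = 56, floor level: 5 short of the room the block needs. Does not follow the jaw. Dark steel jaw, 52 wide; lip reaches 9 from the face over the pocket, underside 18, top 23 above the floor. Slides along +x up to 9, then solid: yields at 6 N, then 1.2 N per mm (12 N at 5). Guides behind it: 20 high, to x = 96.
- turntable (a joint): Angle of the turntable about its vertical axis, rad; grows counter-clockwise seen from above. 0 and 1.571 are its two end stops; it starts between 0 and 0.3 and must end at the 1.571 stop. It stays where it is left; turning it takes about 4 N at the post.
- post (a point): Upright round dark-wood post on the disc, 22 in diameter, 50 high, 106 from the turntable's axis in the pocket's -y direction; this point is on its axis, 36 above the disc's top (74 above the table). Axes as the pocket's.
- spare: Bystander: plain printing block without tongue, 106 x 60 x 32, pale carved wood, origin at the centre of its underside.
- brush: Bystander: paint brush with a wooden handle lying on the table.
- tub: Bystander: open white plastic tub, 120 across, 90 high, origin at the centre of its underside.
- jar: Bystander: glass jar with black cap, 66 across, 75 high, origin under its centre.
- tin: Bystander: flat paint tin, 60 x 130 x 16, origin under its centre, long axis y.
- pot2: Bystander: small white jar, 54 across, 60 high, origin under its centre.
There are look-alikes about, which are no part of the job. What is shaped like the block but blue, orange or pink is not meant.

How it is judged:
By the outcome, as a careful person would: the job done as asked, in the order asked, and still so for the second after the job is handed in, with the robot touching nothing.
It also fails if it takes over 72 s, if anything falls off the work surface, if the arm or the gripper's body presses on something with over 40 N, if the wrist force passes 120 N, or if a joint passes its speed limit or range.

### The arm

A 6-joint arm with a two-finger parallel gripper is mounted at the origin on the work surface. World frame = base frame: x ahead of the robot, y to its left, z up, the work surface at z = 0. Lengths are in m, angles in rad, forces in N, time in s.
With the tool pointing down it reaches from about 0.275 to 0.825 m from the base axis. Payload 5.2 kg.
Tool frame: the origin (TCP) lies at the very end of the fingers, on their centre line; the grasp point (between the pads) lies 19 mm behind it; z points along the fingers, y is the direction in which the jaws open and shut (so a half turn about z gives the same grasp; the last joint's range is limited). The gripper opens to 93 mm and grips with 3 to 60 N. Pads are 15 mm wide; open, the fingers measure 128 mm over their backs; the gripper's body (75 mm by 188 mm) begins 65 mm behind the grasp point.
Start: joints at [0.997, 0.259, 1.535, -0, 1.348, -0.203], TCP at [0.199, 0.513, 0.219] pointing down, gripper open.
Joint ranges: [-3.14, 3.14], [-0.91, 2.08], [0.19, 2.58], [-1.22, 4.36], [0.22, 2.71], [-3.12, 3.12]. Speed limits (rad/s): [2.57, 2.57, 3.14, 3.14, 3.14, 3.14].

### API

Orientations are given as a unit quaternion [x, y, z, w].
In Python, from cell import env gives the robot as it stands.
- The arm moves only by the shell command python3 -m creep 'ROWS'. ROWS is JSON, a list of rows, each an object of numbers: "tx", "ty", "tz": the shift along the tool's x, y, z in cm; "wx", "wy", "wz": the turn, a rotation vector about the tool's x, y, z in rad; "gripper": the closure, from 0 (fully open) to 1 (shut). In form: [{"tx": .., "ty": .., "tz": .., "wx": .., "wy": .., "wz": .., "gripper": ..}, ...]. A call has 1 to 20 rows; each row is the pose to reach, as a shift and turn from the pose commanded when the call began, along the tool's axes at that moment; what a row does not reach only later rows make up. A row lasts 1/10 s, in which the tool goes at most 50 mm and 8.59 degrees, less where a joint would pass 70% of its speed; a pose out of reach is approached as far as the arm can. A call with a gripper value outside its range is refused whole. The fingers move at their own pace and stop on an object; the grip force is fixed at half the most. Time passes only in rows, so rows that repeat a pose let the fingers close. It gives the time, the measured TCP pose, the force and the opening at its end, in the units of the state.
- env.sense(): the state, without advancing time (a new reading comes with each control period).
- env.grab_frame(name): name is "scene" or "top" or "wrist"; returns a dict with "frame" (384x512x3 uint8, blue, green, red), "depth" (384x512 float32, m along the optical axis (not along the pixel's ray), 0 where there is no reading), "intrinsics" (3x3 intrinsics, pixels), "R" (3x3) and "t" (3): a world point X has camera coordinates R X + t; the wrist camera has in their place "tool_from_camera" (4x4, takes a point from camera to tool coordinates, whose origin is the TCP and whose axes are the flange's). Camera axes: x right, y down, z forward; pixel columns grow to the right and rows downward; lengths in m; the calibration is good to about 2 mm. A picture is of the moment at which its call begins: read the wrist's pose just before it.
- env.hand_in(): hands the job in, once; it reports no verdict.
The state is a dict: "t": time; "joints": joint angles; "qd": joint speeds; "tau": joint torques, N m; "eef_pos": TCP position; "ee_rot": TCP orientation; "wrist_force": force on the tool from outside, world axes, zero at the start; "wrist_torque": the same for the moment, N m; "gripper_width": finger opening in m.
Only numpy, scipy, OpenCV 4.12 (cv2) and the standard library are available. Lean on these libraries where they do the work, as an engineer would, in place of code of your own. Each camera call takes 0.05 s, during which the arm holds its last target. There are 200 camera calls.

## Working session

There is one attempt and no reset: what is moved stays moved. The work goes in short steps, Python scripts to look and compute and a shell command to move; the robot and the scene stay as the last step left them, time stands still between calls to the robot, and variables do not carry over. Pictures are saved under pics/ and viewed, about 8 in all and at most 12, crops included, and the job is handed in when it is done.

```bash
ls; mkdir -p pics; cat > h.py <<'E'
import numpy as np, cv2
from cell import env
from scipy.spatial.transform import Rotation as Rn
def grab(n):
    s=env.sense(); f=env.grab_frame(n)
    if n=="wrist":
        T=np.eye(4);T[:3,:3]=Rn.from_quat(s["ee_rot"]).as_matrix();T[:3,3]=s["eef_pos"]
        M=T@f["tool_from_camera"]; f["C"]=M[:3,3]; f["Rw"]=M[:3,:3]
    else:
        f["Rw"]=f["R"].T; f["C"]=-f["R"].T@f["t"]
    return f
def cast(f,uv,z):
    uv=np.atleast_2d(np.array(uv,float)); d=np.c_[uv,np.ones(len(uv))]@np.linalg.inv(f["intrinsics"]).T@np.asarray(f["Rw"]).T
    return f["C"]+d*((z-f["C"][2])/d[:,2])[:,None]
def cloud(f):
    v,u=np.mgrid[:384,:512]; d=f["depth"]
    p=np.stack([u,v,np.ones_like(u)],-1)@np.linalg.inv(f["intrinsics"]).T*d[...,None]
    return p@np.asarray(f["Rw"]).T+f["C"]
E
python3 - <<'E'
from h import *
s=env.sense();print({k:np.round(v,3) for k,v in s.items()})
for n in("top","scene"):
    f=grab(n);cv2.imwrite(f"pics/{n}0.png",cv2.resize(f["frame"],(768,576)));np.savez(f"{n}0.npz",**f);print(n,f["C"],f["Rw"])
E
```

```text
pics
{'t': np.float64(0.0), 'joints': array([ 0.997,  0.259,  1.536, -0.   ,  1.348, -0.203]), 'qd': array([ 0.   , -0.001,  0.001,  0.001, -0.001,  0.   ]), 'tau': array([-1.0000e-03, -4.3731e+01, -2.8400e+01,  7.2000e-02,  4.1000e-02,
       -0.0000e+00]), 'eef_pos': array([0.199, 0.512, 0.218]), 'ee_rot': array([ 0.184,  0.983, -0.001, -0.   ]), 'wrist_force': array([-0.835,  0.167, -0.376]), 'wrist_torque': array([ 0.038, -0.016, -0.031]), 'gripper_width': np.float64(0.093)}
top [0.37313819 0.147396   1.34899983] [[ 0.01404192 -0.99722218  0.07314886]
 [-0.9998553  -0.01470614 -0.00854977]
 [ 0.00960176 -0.07301822 -0.99728439]]
scene [1.45352254 0.58474718 1.48326425] [[-0.39579764  0.72739021 -0.56057801]
 [ 0.91833367  0.31167877 -0.24396643]
 [-0.00273853 -0.611359   -0.79134864]]
```

View pics/top0.png

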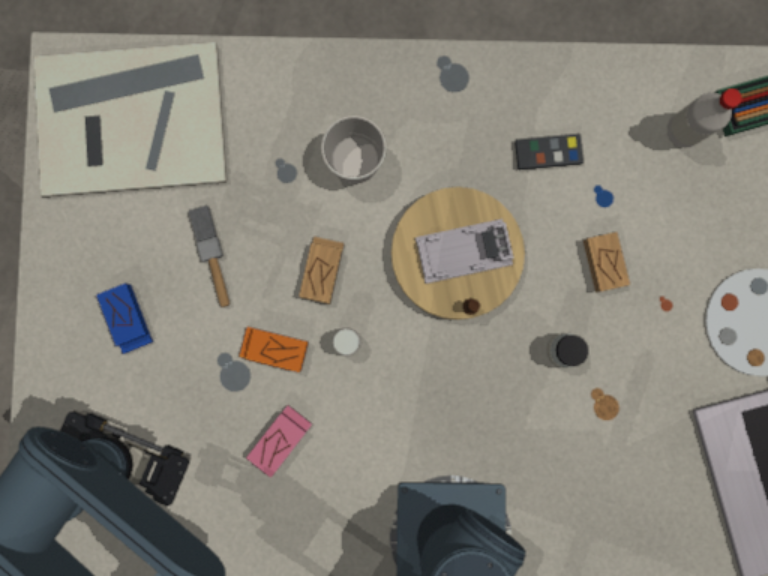

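View pics/scene0.png

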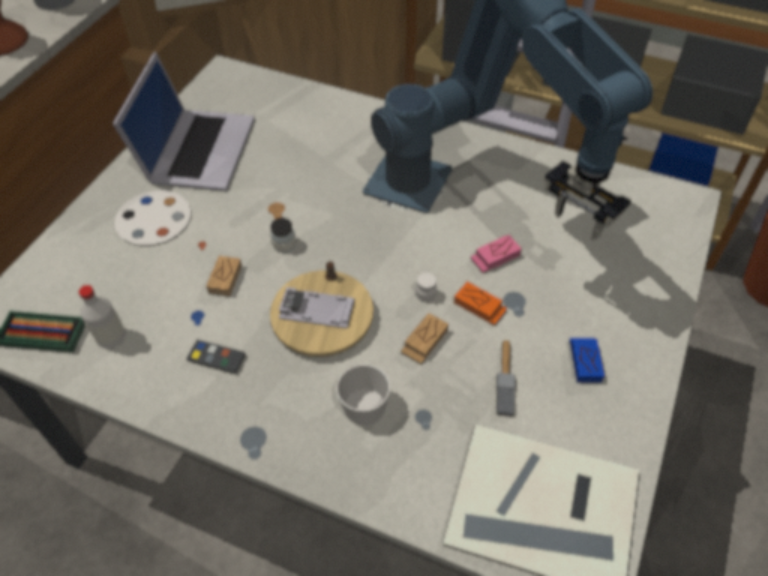

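Top view (768×576 image): the tongued block is at (320,270), with its tongue at the upper (+x) end. The spare is at (607,262). The turntable centre is at about (458,253), the jaw at (495,243) and the post at (471,306). The scene view agrees: the tongue step shows at (405,350).

```bash
cat > m.py <<'E'
from h import *
f=dict(np.load("top0.npz")); P=cloud(f); z=P[...,2]
def box(u0,u1,v0,v1):
    m=np.zeros((384,512),bool); m[int(v0/1.5):int(v1/1.5),int(u0/1.5):int(u1/1.5)]=1; return m
b=box(285,350,225,315); print("table z",np.median(z[box(285,350,320,325)]))
for lo,hi in((.006,.02),(.025,.04)):
    q=P[b&(z>lo)&(z<hi)]; print(lo,len(q),q.mean(0),cv2.minAreaRect((q[:,:2]*1000).astype(np.float32)))
d=box(385,530,180,325)
q=P[d&(z>.03)&(z<.1)]; print("disc",cv2.minEnclosingCircle((q[:,:2]*1000).astype(np.float32)), np.median(q[:,2]))
q=P[box(455,490,290,320)&(z>.06)]; print("post",len(q),q.mean(0),q.max(0),q.min(0))
hsv=cv2.cvtColor(f["frame"],cv2.COLOR_BGR2HSV)
m=(d&(hsv[...,1]<70)&(z>.03)).astype(np.uint8)
c=max(cv2.findContours(m,0,1)[0],key=cv2.contourArea)
r=cv2.boxPoints(cv2.minAreaRect(c)); w=cast(f,r,.044); print("pocket",w,w.mean(0))
E
python3 m.py
```

```text
table z 0.001732508343616379
0.006 218 [0.53062793 0.25957742 0.01057458] ((509.21124267578125, 265.6275634765625), (173.50286865234375, 122.99693298339844), 1.021929383277893)
0.025 761 [0.50074118 0.25607797 0.03341662] ((501.04742431640625, 256.3608703613281), (60.30686569213867, 105.64302825927734), 78.162109375)
disc ((543.9309692382812, -6.726696014404297), 127.99808502197266) 0.04118987369160387
post 61 [ 0.43656711 -0.02020846  0.14801507] [0.45065792 0.147396   1.34899983] [ 0.37313819 -0.03943794  0.0601581 ]
pocket [[ 0.57116573  0.07725015  0.044     ]
 [ 0.61177217 -0.09442191  0.044     ]
 [ 0.52094614 -0.11428801  0.044     ]
 [ 0.48084169  0.05661193  0.044     ]] [ 0.54618143 -0.01871196  0.044     ]
```

```bash
cat >> h.py <<'E'
def delta(p,yaw_y,tilt=0):
    """tool-frame shift(cm)+rotvec to reach TCP p, tool y at world yaw_y, z down, tilt about tool y"""
    s=env.sense(); R0=Rn.from_quat(s["ee_rot"]).as_matrix()
    y=np.array([np.cos(yaw_y),np.sin(yaw_y),0]); z=np.array([0,0,-1.]); x=np.cross(y,z)
    R1=np.c_[x,y,z]@Rn.from_rotvec([0,tilt,0]).as_matrix()
    print("t cm",np.round(R0.T@(np.array(p)-s["eef_pos"])*100,2),"w",np.round(Rn.from_matrix(R0.T@R1).as_rotvec(),4))
E
python3 - <<'E'
from h import *
f=env.grab_frame("wrist");print(f["tool_from_camera"].round(4),f["intrinsics"])
delta([.509,.255,.25],np.radians(78.16))
delta([.544,-.007,.25],np.radians(12))
E
```

```text
[[ 1.600e-03 -9.559e-01 -2.936e-01  8.180e-02]
 [ 1.000e+00  1.400e-03  1.000e-03 -5.000e-04]
 [-5.000e-04 -2.936e-01  9.559e-01 -1.656e-01]
 [ 0.000e+00  0.000e+00  0.000e+00  1.000e+00]] [[304.57864116   0.         255.83727168]
 [  0.         304.57864116 187.43275416]
 [  0.           0.           1.        ]]
t cm [-38.21 -12.75  -3.19] w [-0.0013 -0.0004 -0.1641]
t cm [-50.96 -35.91  -3.16] w [-1.400e-03  4.000e-04  9.906e-01]
```

```bash
python3 -m creep '[{"tx":-37.5,"ty":-12.9,"tz":9,"wz":-0.164},{"tx":-37.5,"ty":-12.9,"tz":9,"wz":-0.164},{"tx":-37.5,"ty":-12.9,"tz":9,"wz":-0.164},{"tx":-37.5,"ty":-12.9,"tz":9,"wz":-0.164},{"tx":-37.5,"ty":-12.9,"tz":9,"wz":-0.164},{"tx":-37.5,"ty":-12.9,"tz":9,"wz":-0.164},{"tx":-37.5,"ty":-12.9,"tz":9,"wz":-0.164},{"tx":-37.5,"ty":-12.9,"tz":9,"wz":-0.164},{"tx":-37.5,"ty":-12.9,"tz":9,"wz":-0.164},{"tx":-37.5,"ty":-12.9,"tz":9,"wz":-0.164},{"tx":-37.5,"ty":-12.9,"tz":9,"wz":-0.164},{"tx":-37.5,"ty":-12.9,"tz":9,"wz":-0.164}]'
python3 - <<'E'
from h import *
f=grab("wrist");np.savez("w1.npz",**f);P=cloud(f);z=P[...,2]
cv2.imwrite("pics/w1.png",cv2.resize(f["frame"],(768,576)))
hsv=cv2.cvtColor(f["frame"],cv2.COLOR_BGR2HSV)
near=np.hypot(P[...,0]-.505,P[...,1]-.255)<.085
print(env.sense()["eef_pos"],np.median(z[near&(z<.006)]))
for lo,hi in((.007,.018),(.026,.04)):
    q=P[near&(z>lo)&(z<hi)];print(len(q),q.mean(0),cv2.minAreaRect((q[:,:2]*1000).astype(np.float32)))
E
```

```text
[0.19911129 0.51235494 0.21814549] -0.0005201078658419733
279 [0.45533062 0.2742586  0.01246838] ((458.7001037597656, 276.5285339355469), (74.22294616699219, 35.661983489990234), 42.5951042175293)
438 [0.45512857 0.27044959 0.0306208 ] ((453.9473571777344, 269.051025390625), (64.03276824951172, 24.889616012573242), 63.514427185058594)validation failed for argument at $[0]...
```

View pics/w1.png

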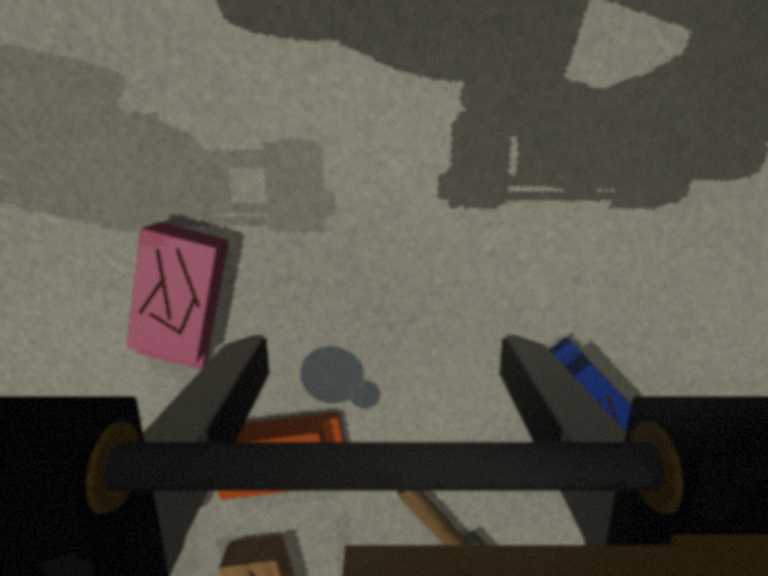

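The call was refused because every key is needed. The picture shows the start view: pink at (180,300), orange at (290,440), and the gripper covering the lower part. Targets are therefore best seen on the tool's +x side.

```bash
python3 -m creep '[{"tx":-44.5,"ty":-12.9,"tz":7,"wx":0,"wy":0,"wz":-0.164,"gripper":0},{"tx":-44.5,"ty":-12.9,"tz":7,"wx":0,"wy":0,"wz":-0.164,"gripper":0},{"tx":-44.5,"ty":-12.9,"tz":7,"wx":0,"wy":0,"wz":-0.164,"gripper":0},{"tx":-44.5,"ty":-12.9,"tz":7,"wx":0,"wy":0,"wz":-0.164,"gripper":0},{"tx":-44.5,"ty":-12.9,"tz":7,"wx":0,"wy":0,"wz":-0.164,"gripper":0},{"tx":-44.5,"ty":-12.9,"tz":7,"wx":0,"wy":0,"wz":-0.164,"gripper":0},{"tx":-44.5,"ty":-12.9,"tz":7,"wx":0,"wy":0,"wz":-0.164,"gripper":0},{"tx":-44.5,"ty":-12.9,"tz":7,"wx":0,"wy":0,"wz":-0.164,"gripper":0},{"tx":-44.5,"ty":-12.9,"tz":7,"wx":0,"wy":0,"wz":-0.164,"gripper":0},{"tx":-44.5,"ty":-12.9,"tz":7,"wx":0,"wy":0,"wz":-0.164,"gripper":0},{"tx":-44.5,"ty":-12.9,"tz":7,"wx":0,"wy":0,"wz":-0.164,"gripper":0},{"tx":-44.5,"ty":-12.9,"tz":7,"wx":0,"wy":0,"wz":-0.164,"gripper":0},{"tx":-44.5,"ty":-12.9,"tz":7,"wx":0,"wy":0,"wz":-0.164,"gripper":0},{"tx":-44.5,"ty":-12.9,"tz":7,"wx":0,"wy":0,"wz":-0.164,"gripper":0}]'
cat > mb.py <<'E'
from h import *
f=grab("wrist");np.savez("w2.npz",**f);P=cloud(f);z=P[...,2]
cv2.imwrite("pics/w2.png",cv2.resize(f["frame"],(768,576)))
near=np.hypot(P[...,0]-.505,P[...,1]-.255)<.085
print(env.sense()["eef_pos"],np.median(z[near&(z<.006)]))
for lo,hi in((.007,.018),(.026,.038)):
    m=(near&(z>lo)&(z<hi)).astype(np.uint8);m=cv2.morphologyEx(m,2,np.ones((3,3)))
    q=P[m>0];print(len(q),q.mean(0),cv2.minAreaRect((q[:,:2]*1000).astype(np.float32)))
    if lo>.02:
        c=max(cv2.findContours((near&(z>lo)&(z<hi)).astype(np.uint8),0,1)[0],key=cv2.contourArea);w=cast(f,cv2.boxPoints(cv2.minAreaRect(c)),.032);print(w,w.mean(0))
E
python3 mb.py
```

```text
t: 1.6
eef_pos: [0.5661, 0.2326, 0.1492]
ee_rot: [0.102, 0.995, 0.0, 0.0]
wrist_force: [-0.4, -0.8, -0.8]
gripper_width: 0.093
[0.56629589 0.23252736 0.14921014] -0.0004597474812946811
642 [0.56206217 0.24411764 0.01149337] ((562.1383666992188, 243.90419006347656), (59.73000717163086, 11.589097023010254), 78.38997650146484)
8003 [0.49734436 0.25724434 0.03151897] ((499.96307373046875, 256.73187255859375), (60.04899597167969, 105.88287353515625), 78.4875717163086)
[[0.44244434 0.2381003  0.032     ]
 [0.45441773 0.29626712 0.032     ]
 [0.55824662 0.27975965 0.032     ]
 [0.54482103 0.21465069 0.032     ]] [0.49998243 0.25719444 0.032     ]
```

View pics/w2.png

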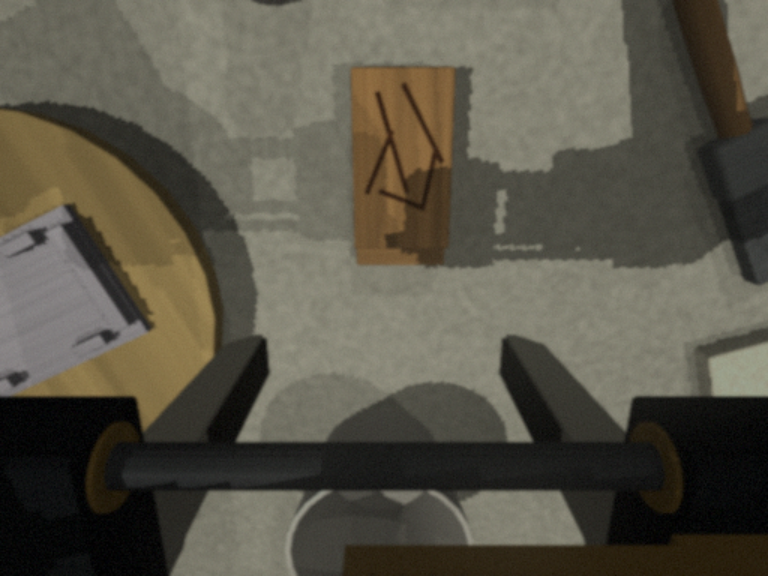

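Wrist view: block body at (402,160), tongue at the bottom end at (403,258), and turntable at left. The block's pose is clear. Next I look at the turntable.

```bash
python3 -m creep '[{"tx":-11.6,"ty":-22.4,"tz":-5,"wx":0,"wy":0,"wz":0,"gripper":0},{"tx":-11.6,"ty":-22.4,"tz":-5,"wx":0,"wy":0,"wz":0,"gripper":0},{"tx":-11.6,"ty":-22.4,"tz":-5,"wx":0,"wy":0,"wz":0,"gripper":0},{"tx":-11.6,"ty":-22.4,"tz":-5,"wx":0,"wy":0,"wz":0,"gripper":0},{"tx":-11.6,"ty":-22.4,"tz":-5,"wx":0,"wy":0,"wz":0,"gripper":0},{"tx":-11.6,"ty":-22.4,"tz":-5,"wx":0,"wy":0,"wz":0,"gripper":0},{"tx":-11.6,"ty":-22.4,"tz":-5,"wx":0,"wy":0,"wz":0,"gripper":0},{"tx":-11.6,"ty":-22.4,"tz":-5,"wx":0,"wy":0,"wz":0,"gripper":0}]'
cat > mt.py <<'E'
from h import *
f=grab("wrist");np.savez("w3.npz",**f);P=cloud(f);z=P[...,2]
cv2.imwrite("pics/w3.png",cv2.resize(f["frame"],(768,576)))
near=np.hypot(P[...,0]-.544,P[...,1]+.007)<.14
g=lambda q:cv2.minAreaRect((q[:,:2]*1000).astype(np.float32))
q=P[near&(z>.034)&(z<.041)];print("disc",len(q),q[:,2].mean(),cv2.minEnclosingCircle((q[:,:2]*1000).astype(np.float32)))
hsv=cv2.cvtColor(f["frame"],cv2.COLOR_BGR2HSV)
for n,lo,hi in(("floor",.0425,.0455),("cheek/stop",.0525,.0555),("guides",.0625,.0653),("lip",.0657,.069),("post",.08,.092)):
    m=near&(z>lo)&(z<hi);nc,l,st,ce=cv2.connectedComponentsWithStats(m.astype(np.uint8))
    for i in range(1,nc):
        if st[i,4]>40: q=P[l==i];print(n,st[i,4],q.mean(0).round(4),[np.round(a,1) for a in g(q)])
E
python3 mt.py
```

```text
t: 2.45
eef_pos: [0.6341, -0.0102, 0.1984]
ee_rot: [0.103, 0.995, 0.0, -0.0]
wrist_force: [0.4, 0.7, -0.9]
gripper_width: 0.0928
disc 26380 0.03751134583418861 ((543.266357421875, -6.693086624145508), 127.72154235839844)
floor 10315 [ 0.5421 -0.0073  0.0436] [array([545.6, -17.3]), array([ 90.1, 170.2]), np.float64(13.2)]
floor 157 [ 0.5403 -0.0928  0.0436] [array([540.2, -92.5]), array([11.2, 14.6]), np.float64(13.8)]
floor 205 [ 0.5615 -0.0876  0.0437] [array([561.8, -87.4]), array([16.3, 14.5]), np.float64(12.8)]
cheek/stop 918 [0.5271 0.0583 0.0536] [array([527.7,  58.6]), array([69.6, 12.1]), np.float64(13.2)]
cheek/stop 200 [0.499  0.0263 0.0535] [array([499. ,  26.2]), array([ 8. , 21.7]), np.float64(12.6)]
cheek/stop 181 [ 0.5154 -0.0431  0.0537] [array([515.5, -43.7]), array([ 7.8, 22. ]), np.float64(13.2)]
cheek/stop 165 [0.5681 0.0425 0.0536] [array([568. ,  42.5]), array([ 7.9, 21.7]), np.float64(12.9)]
cheek/stop 67 [ 0.5517 -0.088   0.0544] [array([552.4, -89.4]), array([ 9.9, 20.3]), np.float64(37.1)]
cheek/stop 148 [ 0.5845 -0.0273  0.0536] [array([584.6, -27.5]), array([ 7.7, 21.4]), np.float64(14.1)]
cheek/stop 45 [ 0.5748 -0.082   0.0545] [array([573.9, -83.5]), array([ 7.5, 16.3]), np.float64(15.5)]
guides 628 [ 0.562  -0.0927  0.0635] [array([562.3, -88.1]), array([69.9, 24.2]), np.float64(13.0)]
lip 1087 [ 0.5557 -0.0632  0.0667] [array([556.5, -63.2]), array([51.7, 22.9]), np.float64(13.2)]
```

View pics/w3.png

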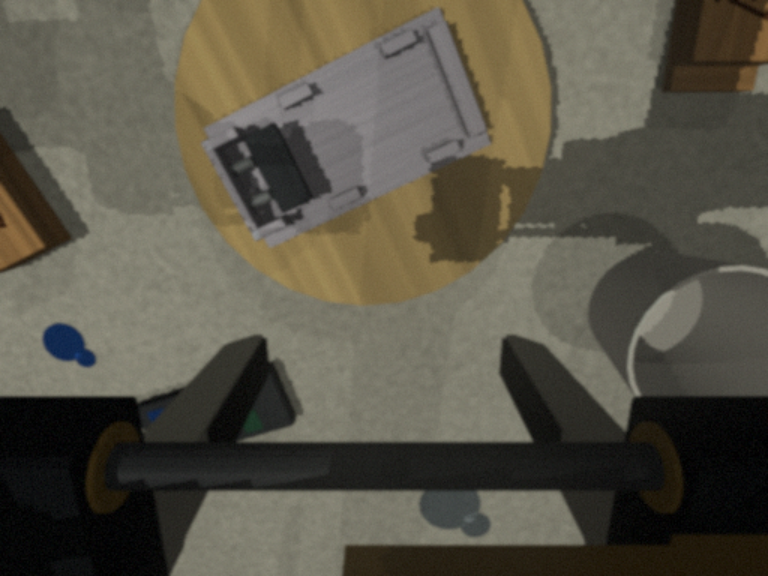

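Wrist view: pocket at (350,130), lip at (275,170), stop at (462,80), cheeks visible. The components fit the known geometry within 0.5 mm: pocket origin (0.5430, -0.0066), x axis at -76.9°.

```bash
python3 - <<'E'
from h import *
delta([.501,.2565,.006],np.radians(78.5))
E
```

```text
t cm [18.43 23.35 19.27] w [ 0.0007 -0.0011 -0.0042]
```

```bash
python3 -m creep '[{"tx":18.4,"ty":23.35,"tz":11,"wx":0,"wy":0,"wz":-0.004,"gripper":0},{"tx":18.4,"ty":23.35,"tz":11,"wx":0,"wy":0,"wz":-0.004,"gripper":0},{"tx":18.4,"ty":23.35,"tz":11,"wx":0,"wy":0,"wz":-0.004,"gripper":0},{"tx":18.4,"ty":23.35,"tz":11,"wx":0,"wy":0,"wz":-0.004,"gripper":0},{"tx":18.4,"ty":23.35,"tz":11,"wx":0,"wy":0,"wz":-0.004,"gripper":0},{"tx":18.4,"ty":23.35,"tz":11,"wx":0,"wy":0,"wz":-0.004,"gripper":0},{"tx":18.4,"ty":23.35,"tz":11,"wx":0,"wy":0,"wz":-0.004,"gripper":0},{"tx":18.4,"ty":23.35,"tz":11,"wx":0,"wy":0,"wz":-0.004,"gripper":0},{"tx":18.4,"ty":23.35,"tz":13,"wx":0,"wy":0,"wz":-0.004,"gripper":0},{"tx":18.4,"ty":23.35,"tz":15,"wx":0,"wy":0,"wz":-0.004,"gripper":0},{"tx":18.4,"ty":23.35,"tz":17,"wx":0,"wy":0,"wz":-0.004,"gripper":0},{"tx":18.4,"ty":23.35,"tz":18.5,"wx":0,"wy":0,"wz":-0.004,"gripper":0},{"tx":18.4,"ty":23.35,"tz":19.25,"wx":0,"wy":0,"wz":-0.004,"gripper":0},{"tx":18.4,"ty":23.35,"tz":19.25,"wx":0,"wy":0,"wz":-0.004,"gripper":0},{"tx":18.4,"ty":23.35,"tz":19.25,"wx":0,"wy":0,"wz":-0.004,"gripper":0}]'
python3 -c "
from h import *
delta([.501,.2565,.006],np.radians(78.5))"
```

```text
t: 4.0
eef_pos: [0.5035, 0.2543, 0.0069]
ee_rot: [0.101, 0.995, 0.0, 0.001]
wrist_force: [1.2, 0.6, 0.3]
gripper_width: 0.093
t cm [0.29 0.17 0.09] w [ 0.0004  0.0011 -0.0023]
```

```bash
python3 -m creep '[{"tx":0,"ty":0,"tz":0,"wx":0,"wy":0,"wz":0,"gripper":0},{"tx":0,"ty":0,"tz":0,"wx":0,"wy":0,"wz":0,"gripper":0}]'
python3 -c "
from h import *
delta([.501,.2565,.006],np.radians(78.5))"
```

```text
t: 4.2
eef_pos: [0.5034, 0.2545, 0.0071]
ee_rot: [0.101, 0.995, 0.0, 0.001]
wrist_force: [-0.4, -0.6, 0.1]
gripper_width: 0.0927
t cm [0.27 0.14 0.11] w [ 0.0007  0.0015 -0.002 ]
```

```bash
python3 -m creep '[{"tx":0.25,"ty":0.15,"tz":0.1,"wx":0,"wy":0,"wz":0,"gripper":0},{"tx":0.25,"ty":0.15,"tz":0.1,"wx":0,"wy":0,"wz":0,"gripper":0},{"tx":0.25,"ty":0.15,"tz":0.1,"wx":0,"wy":0,"wz":0,"gripper":1},{"tx":0.25,"ty":0.15,"tz":0.1,"wx":0,"wy":0,"wz":0,"gripper":1},{"tx":0.25,"ty":0.15,"tz":0.1,"wx":0,"wy":0,"wz":0,"gripper":1},{"tx":0.25,"ty":0.15,"tz":0.1,"wx":0,"wy":0,"wz":0,"gripper":1},{"tx":0.25,"ty":0.15,"tz":0.1,"wx":0,"wy":0,"wz":0,"gripper":1},{"tx":0.25,"ty":0.15,"tz":0.1,"wx":0,"wy":0,"wz":0,"gripper":1},{"tx":0.25,"ty":0.15,"tz":0.1,"wx":0,"wy":0,"wz":0,"gripper":1}]'
python3 -c "
from h import *
delta([.501,.2565,.006],np.radians(78.5))"
```

```text
t: 5.1
eef_pos: [0.5006, 0.2564, 0.0052]
ee_rot: [0.101, 0.995, 0.0, 0.0]
wrist_force: [-0.5, 0.1, -0.6]
gripper_width: 0.06
t cm [-0.03  0.02 -0.08] w [ 0.0001  0.0001 -0.0021]
```

```bash
cat >> h.py <<'E'
O=np.array([.5430,-.0066,.044]);YAW=np.radians(13.1);UY=np.array([np.cos(YAW),np.sin(YAW),0]);UX=np.array([UY[1],-UY[0],0])
def tippose(tx,tz,th,tcpb=(-7.4,5.2)):
    "TCP world for block tip at pocket x=tx, height tz (mm), heel-up tilt th"
    d=np.array([tcpb[0]-61,tcpb[1]]);c,s=np.cos(th),np.sin(th)
    x=tx+d[0]*c+d[1]*s; z=tz-d[0]*s+d[1]*c
    return O+UX*x/1e3+np.array([0,0,z/1e3])
E
python3 -m creep '[{"tx":0,"ty":0,"tz":-3,"wx":0,"wy":0,"wz":0,"gripper":1},{"tx":0,"ty":0,"tz":-6,"wx":0,"wy":0,"wz":0,"gripper":1},{"tx":0,"ty":0,"tz":-10,"wx":0,"wy":0,"wz":0,"gripper":1},{"tx":0,"ty":0,"tz":-14,"wx":0,"wy":0,"wz":0,"gripper":1},{"tx":0,"ty":0,"tz":-14,"wx":0,"wy":0,"wz":0,"gripper":1},{"tx":0,"ty":0,"tz":-14,"wx":0,"wy":0,"wz":0,"gripper":1}]'
python3 -c "
from h import *
delta(tippose(44,60,0),YAW)"
```

```text
t: 5.7
eef_pos: [0.5007, 0.2564, 0.1456]
ee_rot: [0.101, 0.995, 0.0, 0.001]
wrist_force: [-1.3, 0.1, -2.9]
gripper_width: 0.0598
t cm [ -8.42 -22.69   3.63] w [1.2000e-03 8.0000e-04 1.1393e+00]
```

```bash
python3 -m creep '[{"tx":-1,"ty":-2.5,"tz":0,"wx":0,"wy":0,"wz":0.11,"gripper":1},{"tx":-2,"ty":-5,"tz":0,"wx":0,"wy":0,"wz":0.25,"gripper":1},{"tx":-3,"ty":-8,"tz":0,"wx":0,"wy":0,"wz":0.39,"gripper":1},{"tx":-4,"ty":-11,"tz":0,"wx":0,"wy":0,"wz":0.53,"gripper":1},{"tx":-5,"ty":-14,"tz":0,"wx":0,"wy":0,"wz":0.67,"gripper":1},{"tx":-6,"ty":-17,"tz":0,"wx":0,"wy":0,"wz":0.81,"gripper":1},{"tx":-7,"ty":-19.5,"tz":1,"wx":0,"wy":0,"wz":0.95,"gripper":1},{"tx":-8,"ty":-22,"tz":2,"wx":0,"wy":0,"wz":1.07,"gripper":1},{"tx":-8.4,"ty":-22.7,"tz":3,"wx":0,"wy":0,"wz":1.139,"gripper":1},{"tx":-8.4,"ty":-22.7,"tz":3,"wx":0,"wy":0,"wz":1.139,"gripper":1},{"tx":-8.4,"ty":-22.7,"tz":3,"wx":0,"wy":0,"wz":1.139,"gripper":1},{"tx":-8.4,"ty":-22.7,"tz":3,"wx":0,"wy":0,"wz":1.139,"gripper":1}]'
python3 - <<'E'
from h import *
th=.122
for a in((44,2,th),(54,2,th),(62.5,1,th),(62.5,0,0)): print(a);delta(tippose(*a),YAW,a[2])
f=grab("wrist");cv2.imwrite("pics/w4.png",cv2.resize(f["frame"],(768,576)))
P=cloud(f);z=P[...,2]
# block top in hand, in pocket frame
q=P[...,:]-O;px=q@UX;py=q@UY
s=env.sense();print(s["eef_pos"])
m=(abs(py)<.06)&(z>.115)&(z<.155)&(px>-.15)&(px<.08);r=np.c_[px[m],py[m]]*1000
print(m.sum(),z[m].mean(),cv2.minAreaRect(r.astype(np.float32)))
E
```

```text
t: 6.9
eef_pos: [0.5366, 0.0179, 0.1147]
ee_rot: [0.621, 0.784, -0.0, -0.001]
wrist_force: [-0.1, 1.4, -1.5]
gripper_width: 0.0602
(44, 2, 0.122)
t cm [-0.21  0.07  5.52] w [-0.0012  0.1213  0.0025]
(54, 2, 0.122)
t cm [-1.21  0.07  5.52] w [-0.0012  0.1213  0.0025]
(62.5, 1, 0.122)
t cm [-2.06  0.07  5.62] w [-0.0012  0.1213  0.0025]
(62.5, 0, 0)
t cm [-1.95  0.07  6.55] w [-0.0011 -0.0007  0.0025]
[0.536853  0.0179842 0.1151088]
20966 0.1405323355125166 ((-25.867374420166016, -0.6117973327636719), (106.20575714111328, 91.60859680175781), 0.6941215991973877)
```

View pics/w4.png

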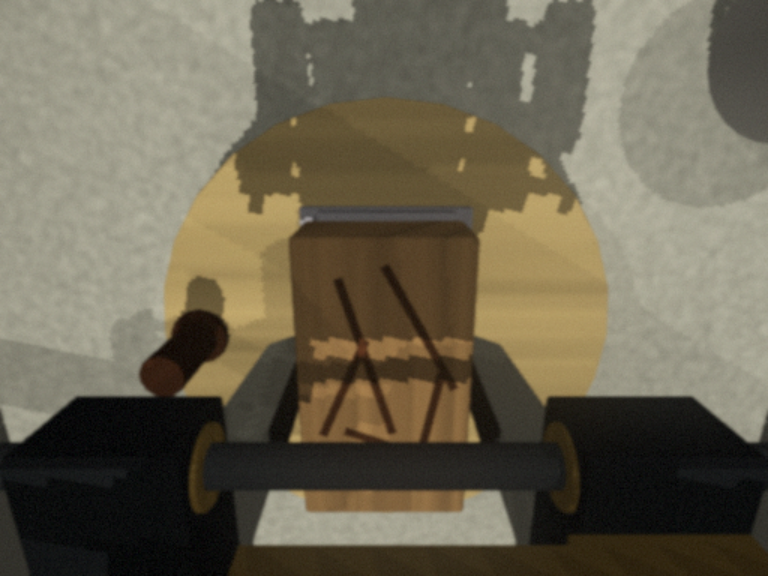

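Wrist view: the block is held straight, body from (290,235) to (465,505), with the stop visible behind it at (385,213). Its position in the hand is as planned (-7.5 mm). Next I tilt and go down.

```bash
python3 -m creep '[{"tx":-0.2,"ty":0.07,"tz":0,"wx":0,"wy":0.06,"wz":0,"gripper":1},{"tx":-0.2,"ty":0.07,"tz":1,"wx":0,"wy":0.122,"wz":0.002,"gripper":1},{"tx":-0.2,"ty":0.07,"tz":2.5,"wx":0,"wy":0.122,"wz":0.002,"gripper":1},{"tx":-0.2,"ty":0.07,"tz":4,"wx":0,"wy":0.122,"wz":0.002,"gripper":1},{"tx":-0.2,"ty":0.07,"tz":4.8,"wx":0,"wy":0.122,"wz":0.002,"gripper":1},{"tx":-0.2,"ty":0.07,"tz":5.4,"wx":0,"wy":0.122,"wz":0.002,"gripper":1},{"tx":-0.2,"ty":0.07,"tz":5.4,"wx":0,"wy":0.122,"wz":0.002,"gripper":1},{"tx":-0.2,"ty":0.07,"tz":5.4,"wx":0,"wy":0.122,"wz":0.002,"gripper":1}]'
python3 - <<'E'
from h import *
th=.122
for a in((44,2,th),(54,1.5,th),(62.5,1,th),(62.5,0,0)): print(a);delta(tippose(*a,(-7.5,5.2)),YAW,a[2])
E
```

```text
t: 7.75
eef_pos: [0.5386, 0.0156, 0.0617]
ee_rot: [0.621, 0.781, 0.038, -0.047]
wrist_force: [0.4, -0.0, -1.3]
gripper_width: 0.0598
(44, 2, 0.122)
t cm [ 0.05 -0.07  0.22] w [ 0.0007  0.0004 -0.0009]
(54, 1.5, 0.122)
t cm [-0.95 -0.07  0.15] w [ 0.0007  0.0004 -0.0009]
(62.5, 1, 0.122)
t cm [-1.8  -0.07  0.1 ] w [ 0.0007  0.0004 -0.0009]
(62.5, 0, 0)
t cm [-1.8  -0.07  1.03] w [ 0.0007 -0.1216 -0.001 ]
```

```bash
python3 -m creep '[{"tx":0,"ty":-0.06,"tz":0.2,"wx":0,"wy":0,"wz":0,"gripper":1},{"tx":-0.3,"ty":-0.06,"tz":0.2,"wx":0,"wy":0,"wz":0,"gripper":1},{"tx":-0.6,"ty":-0.06,"tz":0.18,"wx":0,"wy":0,"wz":0,"gripper":1},{"tx":-0.95,"ty":-0.06,"tz":0.15,"wx":0,"wy":0,"wz":0,"gripper":1},{"tx":-0.95,"ty":-0.06,"tz":0.15,"wx":0,"wy":0,"wz":0,"gripper":1},{"tx":-0.95,"ty":-0.06,"tz":0.15,"wx":0,"wy":0,"wz":0,"gripper":1}]'
python3 - <<'E'
from h import *
th=.122
for a in((54,1.5,th),(62.5,1,th),(62.5,0,0)): print(a);delta(tippose(*a,(-7.5,5.2)),YAW,a[2])
f=grab("wrist");cv2.imwrite("pics/w5.png",f["frame"])
E
```

```text
t: 8.35
eef_pos: [0.5398, 0.0063, 0.0586]
ee_rot: [0.621, 0.781, 0.038, -0.048]
wrist_force: [-0.4, 2.7, -0.0]
gripper_width: 0.0596
(54, 1.5, 0.122)
t cm [ 0.01  0.02 -0.04] w [ 0.0002 -0.0004 -0.0018]
(62.5, 1, 0.122)
t cm [-0.84  0.02 -0.09] w [ 0.0002 -0.0004 -0.0018]
(62.5, 0, 0)
t cm [-0.84  0.02  0.84] w [ 1.000e-04 -1.224e-01 -1.900e-03]
```

```bash
python3 -m creep '[{"tx":-0.2,"ty":0.02,"tz":-0.03,"wx":0,"wy":0,"wz":-0.001,"gripper":1},{"tx":-0.4,"ty":0.02,"tz":-0.05,"wx":0,"wy":0,"wz":-0.001,"gripper":1},{"tx":-0.6,"ty":0.02,"tz":-0.07,"wx":0,"wy":0,"wz":-0.001,"gripper":1},{"tx":-0.75,"ty":0.02,"tz":-0.09,"wx":0,"wy":0,"wz":-0.001,"gripper":1},{"tx":-0.85,"ty":0.02,"tz":-0.1,"wx":0,"wy":0,"wz":-0.001,"gripper":1},{"tx":-0.85,"ty":0.02,"tz":-0.1,"wx":0,"wy":0,"wz":-0.001,"gripper":1},{"tx":-0.85,"ty":0.02,"tz":-0.1,"wx":0,"wy":0,"wz":-0.001,"gripper":1}]'
cat > mh.py <<'E'
from h import *
import sys
s=env.sense();w=s["wrist_force"];print("F pocket x,y,z",(w@UX).round(1),(w@UY).round(1),w[2].round(1))
f=grab("wrist");P=cloud(f);z=P[...,2];q=P-O;px=q@UX*1000;py=q@UY*1000;pz=q[...,2]*1000
cv2.imwrite(f"pics/{sys.argv[1]}.png",cv2.resize(f["frame"],(768,576)))
# block top surface near heel: fit plane, rear edge
m=(abs(py)<27)&(pz>25)&(pz<60)&(px<-25)&(px>-80)
A=np.c_[px[m],py[m],np.ones(m.sum())];c=np.linalg.lstsq(A,pz[m],rcond=None)[0]
r=abs(A@c-pz[m])<1.5;c=np.linalg.lstsq(A[r],pz[m][r],rcond=None)[0]
xs=px[m][r];print("n",m.sum(),"top plane slope x,y",c[:2].round(4),"z at -40:",(c[0]*-40+c[2]).round(2),"rear edge x",np.percentile(xs,[0,.5,1]).round(1))
yy=py[(pz>25)&(pz<60)&(px<-30)&(px>-58)&(abs(py)<45)];print("y range",np.percentile(yy,[.5,99.5]).round(1))
E
python3 mh.py w6
python3 -c "
from h import *
for a in((62.5,1,.122),(62.5,0,0)): print(a);delta(tippose(*a,(-7.5,5.2)),YAW,a[2])"
```

```text
t: 9.1
eef_pos: [0.5409, 0.0009, 0.0588]
ee_rot: [0.621, 0.781, 0.039, -0.05]
wrist_force: [-1.6, 12.7, 4.0]
gripper_width: 0.06
F pocket x,y,z -12.7 1.3 4.0
n 8177 top plane slope x,y [-0.0308 -0.0002] z at -40: 45.14 rear edge x [-58.3 -57.8 -57.8]
y range [-29.8  29. ]
(62.5, 1, 0.122)
t cm [-0.3   0.03 -0.01] w [-0.0007 -0.005  -0.0005]
(62.5, 0, 0)
t cm [-0.31  0.04  0.92] w [-0.0007 -0.127  -0.0004]
```

View pics/w6.png

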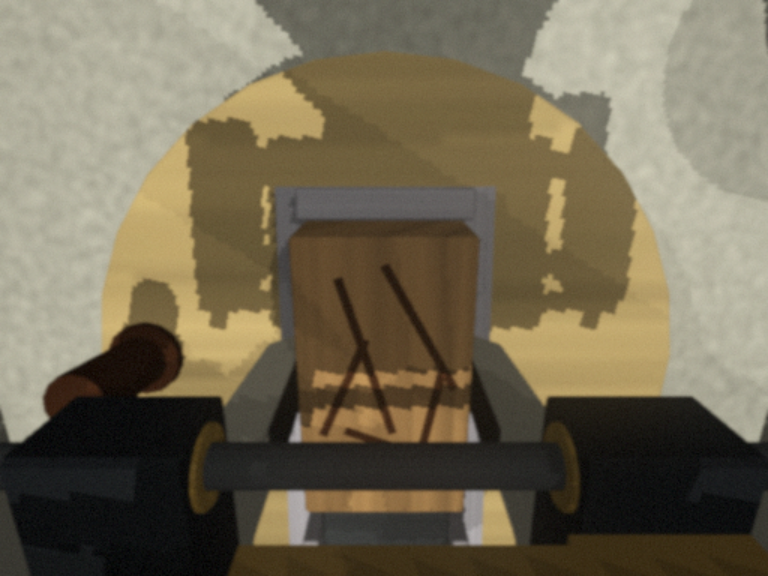

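```bash
python3 - <<'E'
from h import *
for n in("scene",):
    f=grab(n);P=cloud(f);q=P-O;px=q@UX*1000;py=q@UY*1000;pz=q[...,2]*1000
    m=(np.hypot(px,py)<130)&(abs(pz)<150);v,u=np.nonzero(m);c=f["frame"][v.min():v.max(),u.min():u.max()]
    cv2.imwrite("pics/s6.png",cv2.resize(c,None,fx=6,fy=6,interpolation=2)[:600,:800]);print(u.min(),v.min())
E
```

```text
180 161
```

The view matches the earlier one: the block is unchanged in the hand, so the fitted slope was polluted by the gripper bar. The height and rear edge agree with 7° and the tip at about 59.5. The jaw gives about 12.7 N, so I push about 3 mm more.

```bash
python3 -m creep '[{"tx":-0.15,"ty":0.03,"tz":-0.02,"wx":0,"wy":0,"wz":0,"gripper":1},{"tx":-0.3,"ty":0.03,"tz":-0.03,"wx":0,"wy":0,"wz":0,"gripper":1},{"tx":-0.3,"ty":0.03,"tz":-0.03,"wx":0,"wy":0,"wz":0,"gripper":1},{"tx":-0.3,"ty":0.03,"tz":-0.03,"wx":0,"wy":0,"wz":0,"gripper":1}]'
sed -i 's/(px<-25)&(px>-80)/(px<-45)\&(px>-80)/' mh.py
python3 mh.py w7
python3 -c "
from h import *
for a in((62.5,1,.122),(62.5,0,0)): print(a);delta(tippose(*a,(-7.5,5.2)),YAW,a[2])"
```

```text
t: 9.6
eef_pos: [0.5414, -0.0012, 0.0588]
ee_rot: [0.621, 0.781, 0.039, -0.051]
wrist_force: [-2.9, 13.8, 4.7]
gripper_width: 0.0599
F pocket x,y,z -14.1 0.3 4.7
n 3335 top plane slope x,y [0.866  0.0037] z at -40: 54.71 rear edge x [-56.3 -56.3 -56.3]
y range [-29.8  29. ]
(62.5, 1, 0.122)
t cm [-0.08  0.03  0.02] w [-0.0013 -0.0063 -0.0005]
(62.5, 0, 0)
t cm [-0.09  0.04  0.95] w [-0.0013 -0.1283 -0.0004]
```

```bash
python3 -m creep '[{"tx":-0.15,"ty":0.03,"tz":-0.02,"wx":0,"wy":0,"wz":0,"gripper":1},{"tx":-0.17,"ty":0.03,"tz":0.1,"wx":0,"wy":-0.015,"wz":0,"gripper":1},{"tx":-0.17,"ty":0.03,"tz":0.3,"wx":0,"wy":-0.04,"wz":0,"gripper":1},{"tx":-0.17,"ty":0.03,"tz":0.5,"wx":0,"wy":-0.066,"wz":0,"gripper":1},{"tx":-0.17,"ty":0.03,"tz":0.7,"wx":0,"wy":-0.093,"wz":0,"gripper":1},{"tx":-0.17,"ty":0.03,"tz":0.85,"wx":0,"wy":-0.115,"wz":0,"gripper":1},{"tx":-0.17,"ty":0.03,"tz":0.97,"wx":0,"wy":-0.128,"wz":0,"gripper":1},{"tx":-0.17,"ty":0.03,"tz":0.97,"wx":0,"wy":-0.128,"wz":0,"gripper":1},{"tx":-0.17,"ty":0.03,"tz":0.97,"wx":0,"wy":-0.128,"wz":0,"gripper":1}]'
python3 mh.py w8
python3 -c "
from h import *
for a in((61,0,0),): print(a);delta(tippose(*a,(-7.5,5.2)),YAW,a[2])"
```

```text
t: 10.55
eef_pos: [0.5416, -0.0019, 0.0492]
ee_rot: [0.622, 0.783, -0.001, -0.0]
wrist_force: [-5.2, 14.2, 9.6]
gripper_width: 0.0595
F pocket x,y,z -15.0 -1.8 9.6
n 3595 top plane slope x,y [ 0.0484 -0.0021] z at -40: 32.0 rear edge x [-59.4 -59.1 -59.1]
y range [-29.9  29.1]
(61, 0, 0)
t cm [ 0.26  0.03 -0.  ] w [-0.0015  0.0006 -0.0007]
```

View pics/w8.png

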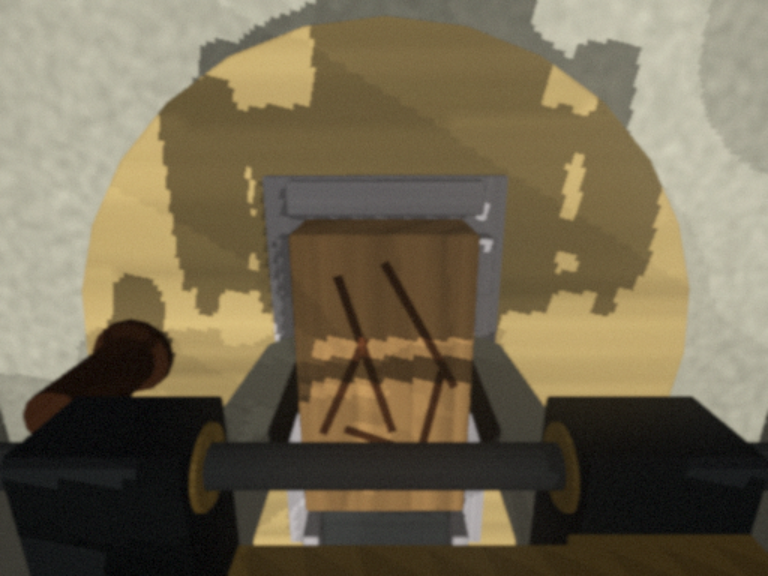

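The block lies flat: top at 32.0, rear edge about 2 mm ahead of the stop (stop at (385,195), block end at (385,225)). I release it and raise the hand.

```bash
python3 -m creep '[{"tx":0,"ty":0,"tz":0,"wx":0,"wy":0,"wz":0,"gripper":0.5},{"tx":0,"ty":0,"tz":0,"wx":0,"wy":0,"wz":0,"gripper":0},{"tx":0,"ty":0,"tz":0,"wx":0,"wy":0,"wz":0,"gripper":0},{"tx":0,"ty":0,"tz":0,"wx":0,"wy":0,"wz":0,"gripper":0},{"tx":0,"ty":0,"tz":-3,"wx":0,"wy":0,"wz":0,"gripper":0},{"tx":0,"ty":0,"tz":-7,"wx":0,"wy":0,"wz":0,"gripper":0},{"tx":-4,"ty":0,"tz":-11,"wx":0,"wy":0,"wz":0,"gripper":0},{"tx":-8,"ty":0,"tz":-14,"wx":0,"wy":0,"wz":0,"gripper":0},{"tx":-8,"ty":0,"tz":-14,"wx":0,"wy":0,"wz":0,"gripper":0},{"tx":-8,"ty":0,"tz":-14,"wx":0,"wy":0,"wz":0,"gripper":0}]'
cat > mc.py <<'E'
from h import *
import sys
f=grab("wrist");P=cloud(f);q=P-O;px=q@UX*1000;py=q@UY*1000;pz=q[...,2]*1000
cv2.imwrite(f"pics/{sys.argv[1]}.png",cv2.resize(f["frame"],(768,576)))
near=np.hypot(px,py)<135
def rect(n,lo,hi,mn=60):
    nc,l,st,ce=cv2.connectedComponentsWithStats((near&(pz>lo)&(pz<hi)).astype(np.uint8))
    for i in range(1,nc):
        if st[i,4]>mn: k=l==i;print(n,st[i,4],"z",pz[k].mean().round(2),[np.round(a,1) for a in cv2.minAreaRect(np.c_[px[k],py[k]].astype(np.float32))])
rect("blocktop",28,36);rect("lip",21.5,25);rect("tongue",11,13,30);rect("stop",8.8,10.6);rect("post",40,48)
m=near&(pz>28)&(pz<36);A=np.c_[px[m],py[m],np.ones(m.sum())];print("slope",np.linalg.lstsq(A,pz[m],rcond=None)[0].round(4))
E
python3 mc.py w9
python3 -c "
from h import *
print(O-.106*UY);s=env.sense();print(s['eef_pos'],s['joints'])
p=O-.106*UY; delta([p[0],p[1],.16],YAW-np.pi/2);delta([p[0],p[1],.062],YAW-np.pi/2)"
```

```text
t: 11.6
eef_pos: [0.5619, -0.0843, 0.1898]
ee_rot: [0.623, 0.782, -0.002, 0.004]
wrist_force: [1.0, 1.3, -0.8]
gripper_width: 0.0929
blocktop 8855 z 31.73 [array([-8.5, -0.6]), array([106. ,  60.1]), np.float64(0.0)]
blocktop 72 z 32.12 [array([ -0.1, -98.3]), array([20.1,  7.1]), np.float64(0.6)]
lip 1097 z 22.56 [array([62.9, -0.1]), array([51.6, 23. ]), np.float64(89.9)]
tongue 307 z 11.94 [array([53.9, -0.5]), array([12.2, 59.6]), np.float64(0.9)]
tongue 64 z 12.05 [array([ 83.8, -10.9]), array([ 8.3, 12.1]), np.float64(89.8)]
tongue 69 z 12.0 [array([83.9, 10.6]), array([12.1, 12.3]), np.float64(0.5)]
stop 551 z 9.61 [array([-67.4,  -0.4]), array([69.7, 11. ]), np.float64(89.4)]
stop 147 z 9.61 [array([-42.1, -36.3]), array([21.7,  6.6]), np.float64(1.1)]
stop 164 z 9.62 [array([-42.3,  35.2]), array([20.8,  7.4]), np.float64(1.4)]
stop 123 z 9.55 [array([ 29.3, -36.3]), array([21.3,  6.6]), np.float64(1.6)]
stop 136 z 9.6 [array([29.4, 35.5]), array([ 7.6, 21.3]), np.float64(87.7)]
post 569 z 43.32 [array([-1.000e-01, -1.059e+02]), array([21. , 21.6]), np.float64(0.6)]
slope [ 4.10000e-03 -1.80000e-03  3.17731e+01]
[ 0.43975855 -0.03062504  0.044     ]
[ 0.56068049 -0.08282022  0.18841758] [-0.34021584  0.30919893  1.54142632 -0.0050501   1.28863316 -0.5651459 ]
t cm [  7.82 -10.61   2.81] w [0.0037 0.0047 1.5685]
t cm [  7.87 -10.6   12.61] w [0.0037 0.0047 1.5685]
```

View pics/w9.png

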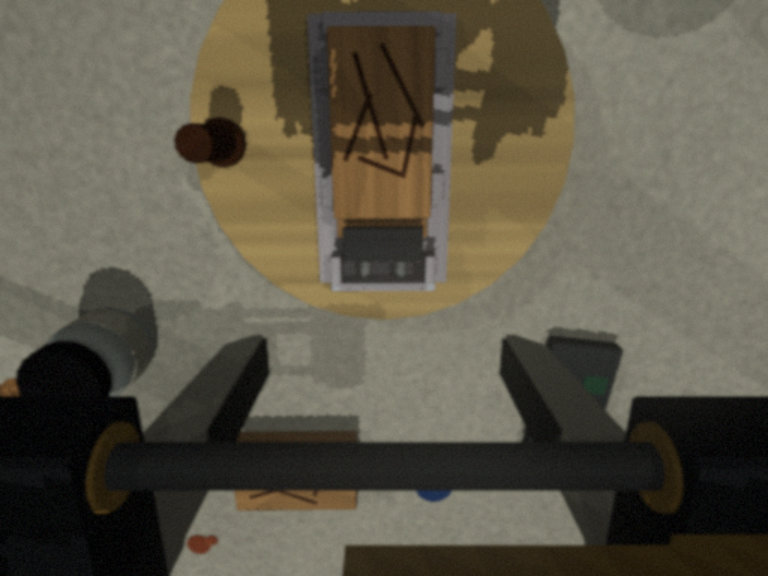

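Wrist view and depth: block at (380,120) is home and flat. Its top is centred at x -8.5 (nominal -8), the yaw is 0.0° and the lip has been pushed back 4.7 mm. The post is at (215,142), where predicted. Next, the post.

```bash
python3 -m creep '[{"tx":1,"ty":-1,"tz":0,"wx":0,"wy":0,"wz":0.14,"gripper":0},{"tx":2,"ty":-2,"tz":1,"wx":0,"wy":0,"wz":0.28,"gripper":0},{"tx":3,"ty":-3,"tz":1,"wx":0,"wy":0,"wz":0.42,"gripper":0},{"tx":4,"ty":-4,"tz":1,"wx":0,"wy":0,"wz":0.56,"gripper":0},{"tx":5,"ty":-6,"tz":1,"wx":0,"wy":0,"wz":0.7,"gripper":0},{"tx":6,"ty":-8,"tz":2,"wx":0,"wy":0,"wz":0.84,"gripper":0},{"tx":7,"ty":-9,"tz":2,"wx":0,"wy":0,"wz":0.98,"gripper":0},{"tx":7.8,"ty":-10.6,"tz":2.8,"wx":0,"wy":0,"wz":1.12,"gripper":0},{"tx":7.8,"ty":-10.6,"tz":2.8,"wx":0,"wy":0,"wz":1.26,"gripper":0},{"tx":7.8,"ty":-10.6,"tz":2.8,"wx":0,"wy":0,"wz":1.4,"gripper":0},{"tx":7.8,"ty":-10.6,"tz":2.8,"wx":0,"wy":0,"wz":1.54,"gripper":0},{"tx":7.8,"ty":-10.6,"tz":2.8,"wx":0,"wy":0,"wz":1.568,"gripper":0},{"tx":7.8,"ty":-10.6,"tz":2.8,"wx":0,"wy":0,"wz":1.568,"gripper":0},{"tx":7.8,"ty":-10.6,"tz":2.8,"wx":0,"wy":0,"wz":1.568,"gripper":0}]'
python3 -c "
from h import *
p=O-.106*UY; delta([p[0],p[1],.062],YAW-np.pi/2)"
```

```text
t: 13.05
eef_pos: [0.4397, -0.0301, 0.1599]
ee_rot: [0.993, 0.117, -0.0, 0.003]
wrist_force: [0.3, 0.1, 0.4]
gripper_width: 0.0932
t cm [0.   0.   9.79] w [0.0052 0.0012 0.0054]
```

```bash
python3 -m creep '[{"tx":0,"ty":0.05,"tz":3,"wx":0,"wy":0,"wz":0.005,"gripper":0},{"tx":0,"ty":0.05,"tz":6,"wx":0.003,"wy":0,"wz":0.005,"gripper":0},{"tx":0,"ty":0.05,"tz":8.5,"wx":0.003,"wy":0,"wz":0.005,"gripper":0},{"tx":0,"ty":0.05,"tz":9.8,"wx":0.003,"wy":0,"wz":0.005,"gripper":0},{"tx":0,"ty":0.05,"tz":9.8,"wx":0.003,"wy":0,"wz":0.005,"gripper":0},{"tx":0,"ty":0.05,"tz":9.8,"wx":0.003,"wy":0,"wz":0.005,"gripper":0},{"tx":0,"ty":0.05,"tz":9.8,"wx":0.003,"wy":0,"wz":0.005,"gripper":1},{"tx":0,"ty":0.05,"tz":9.8,"wx":0.003,"wy":0,"wz":0.005,"gripper":1},{"tx":0,"ty":0.05,"tz":9.8,"wx":0.003,"wy":0,"wz":0.005,"gripper":1},{"tx":0,"ty":0.05,"tz":9.8,"wx":0.003,"wy":0,"wz":0.005,"gripper":1},{"tx":0,"ty":0.05,"tz":9.8,"wx":0.003,"wy":0,"wz":0.005,"gripper":1},{"tx":0,"ty":0.05,"tz":9.8,"wx":0.003,"wy":0,"wz":0.005,"gripper":1},{"tx":0,"ty":0.05,"tz":9.8,"wx":0.003,"wy":0,"wz":0.005,"gripper":1},{"tx":0,"ty":0.05,"tz":9.8,"wx":0.003,"wy":0,"wz":0.005,"gripper":1}]'
python3 -c "
from h import *
# arc rows in tool axes: tool y = pocket x, tool x = outward from? 
s=env.sense();R=Rn.from_quat(s['ee_rot']).as_matrix();print('tool x.uy',R[:,0]@UY,'y.ux',R[:,1]@UX,(O-s['eef_pos'])@UY,s['joints'][5])
c=R.T@(O-s['eef_pos']);print(c*100)
for a in np.arange(.1,1.66,.1):
    M=Rn.from_rotvec([0,0,a]).as_matrix();d=M@(s['eef_pos']-O);p=O+d-s['eef_pos'];print(round(a,2),(R.T@p*100).round(2)[:2])"
```

```text
t: 14.45
eef_pos: [0.4405, -0.0317, 0.0625]
ee_rot: [0.994, 0.113, 0.0, 0.001]
wrist_force: [0.0, 0.8, 0.8]
gripper_width: 0.0335
tool x.uy 0.999995899659444 y.ux 0.9999916604502443 0.1055452588309068 1.0237845692119967
[10.55435768 -0.15546816  1.85162309]
0.1 [0.07 1.05]
0.2 [0.24 2.09]
0.3 [0.52 3.11]
0.4 [0.89 4.1 ]
0.5 [1.36 5.04]
0.6 [1.93 5.93]
0.7 [2.58 6.76]
0.8 [3.31 7.53]
0.9 [4.11 8.21]
1.0 [4.98 8.81]
1.1 [5.9  9.32]
1.2 [6.87 9.74]
1.3 [ 7.88 10.06]
1.4 [ 8.91 10.28]
1.5 [ 9.96 10.39]
1.6 [11.01 10.4 ]
```

```bash
python3 -m creep '[{"tx":0,"ty":0,"tz":0,"wx":0,"wy":0,"wz":0,"gripper":1},{"tx":0,"ty":0,"tz":0,"wx":0,"wy":0,"wz":0,"gripper":1},{"tx":0,"ty":0,"tz":0,"wx":0,"wy":0,"wz":0,"gripper":1},{"tx":0.02,"ty":0.53,"tz":0,"wx":0,"wy":0,"wz":-0.05,"gripper":1},{"tx":0.07,"ty":1.05,"tz":0,"wx":0,"wy":0,"wz":-0.1,"gripper":1},{"tx":0.24,"ty":2.09,"tz":0,"wx":0,"wy":0,"wz":-0.2,"gripper":1},{"tx":0.52,"ty":3.11,"tz":0,"wx":0,"wy":0,"wz":-0.3,"gripper":1},{"tx":0.89,"ty":4.1,"tz":0,"wx":0,"wy":0,"wz":-0.4,"gripper":1},{"tx":1.36,"ty":5.04,"tz":0,"wx":0,"wy":0,"wz":-0.5,"gripper":1},{"tx":1.93,"ty":5.93,"tz":0,"wx":0,"wy":0,"wz":-0.6,"gripper":1},{"tx":2.58,"ty":6.76,"tz":0,"wx":0,"wy":0,"wz":-0.7,"gripper":1},{"tx":3.31,"ty":7.53,"tz":0,"wx":0,"wy":0,"wz":-0.8,"gripper":1},{"tx":4.11,"ty":8.21,"tz":0,"wx":0,"wy":0,"wz":-0.9,"gripper":1},{"tx":4.98,"ty":8.81,"tz":0,"wx":0,"wy":0,"wz":-1.0,"gripper":1},{"tx":5.9,"ty":9.32,"tz":0,"wx":0,"wy":0,"wz":-1.1,"gripper":1},{"tx":5.9,"ty":9.32,"tz":0,"wx":0,"wy":0,"wz":-1.1,"gripper":1},{"tx":5.9,"ty":9.32,"tz":0,"wx":0,"wy":0,"wz":-1.1,"gripper":1}]'
cat > arc.py <<'E'
from h import *
s=env.sense();R=Rn.from_quat(s['ee_rot']).as_matrix();r=s['eef_pos']-O;r[2]=0
u=r/np.linalg.norm(r);t=np.cross([0,0,1],u)
print('radius',np.linalg.norm(r)*1e3,'turned',np.degrees(np.arctan2(u@UX,-u@UY)),'tool-y yaw turned',np.degrees(np.arctan2(R[:,1]@UY,R[:,1]@UX)))
print('F tangential',s['wrist_force']@t,'radial',s['wrist_force']@u,s['wrist_force'][2],s['wrist_torque'],s['gripper_width'])
u=u*.106
for a in (.05,.1,.15,.2,.25,.3,.35,.4,.45,.5):
    p=O+Rn.from_rotvec([0,0,a]).as_matrix()@u-s['eef_pos'];print(a,(R.T@p*100).round(2)[:2])
E
python3 arc.py
```

```text
t: 16.15
eef_pos: [0.5194, -0.109, 0.0626]
ee_rot: [0.789, 0.615, -0.0, 0.002]
wrist_force: [4.5, 4.1, -4.7]
gripper_width: 0.0207
radius 105.06889237233737 turned 63.92955143741536 tool-y yaw turned 62.74004952406445
F tangential 3.4367126917463566 radial -4.991042274414065 -4.650405559276495 [ 0.55338791 -0.61630706 -0.00854049] 0.02069880146086912
0.05 [-0.07  0.53]
0.1 [-0.01  1.05]
0.15 [0.06 1.58]
0.2 [0.17 2.1 ]
0.25 [0.29 2.61]
0.3 [0.45 3.12]
0.35 [0.63 3.62]
0.4 [0.83 4.11]
0.45 [1.06 4.59]
0.5 [1.31 5.05]
```

```bash
python3 -m creep '[{"tx":-0.02,"ty":0.53,"tz":0,"wx":0,"wy":0,"wz":-0.05,"gripper":1},{"tx":-0.01,"ty":1.05,"tz":0,"wx":0,"wy":0,"wz":-0.1,"gripper":1},{"tx":0.06,"ty":1.58,"tz":0,"wx":0,"wy":0,"wz":-0.15,"gripper":1},{"tx":0.17,"ty":2.1,"tz":0,"wx":0,"wy":0,"wz":-0.2,"gripper":1},{"tx":0.17,"ty":2.1,"tz":0,"wx":0,"wy":0,"wz":-0.2,"gripper":1}]'
python3 arc.py
```

```text
t: 16.65
eef_pos: [0.539, -0.1116, 0.0626]
ee_rot: [0.723, 0.691, -0.001, 0.0]
wrist_force: [1.3, 6.2, -0.6]
gripper_width: 0.0206
radius 105.04301121290821 turned 74.69316124796963 tool-y yaw turned 74.25868272933037
F tangential 1.0327757134049642 radial -6.283298145617688 -0.5974013546121305 [ 0.87017295 -0.17939365 -0.17005663] 0.020618667920777486
0.05 [-0.08  0.53]
0.1 [-0.03  1.06]
0.15 [0.04 1.59]
0.2 [0.13 2.11]
0.25 [0.26 2.62]
0.3 [0.4  3.13]
0.35 [0.58 3.63]
0.4 [0.77 4.12]
0.45 [1.  4.6]
0.5 [1.24 5.07]
```

```bash
python3 -m creep '[{"tx":-0.03,"ty":0.53,"tz":0,"wx":0,"wy":0,"wz":-0.05,"gripper":1},{"tx":-0.02,"ty":1.06,"tz":0,"wx":0,"wy":0,"wz":-0.1,"gripper":1},{"tx":-0.02,"ty":1.06,"tz":0,"wx":0,"wy":0,"wz":-0.1,"gripper":1}]'
python3 arc.py
```

```text
t: 16.95
eef_pos: [0.5388, -0.1104, 0.0621]
ee_rot: [0.687, 0.727, -0.007, -0.009]
wrist_force: [-29.4, 6.1, 24.1]
gripper_width: 0.021
radius 103.8431698278213 turned 74.57715311373312 tool-y yaw turned 80.1071536838534
F tangential -29.58102532619385 radial -4.864239897014424 24.096674490029457 [ 0.90421297  5.19972494 -0.10999269] 0.021015385593844336
0.05 [-0.26  0.55]
0.1 [-0.27  1.08]
0.15 [-0.26  1.61]
0.2 [-0.21  2.14]
0.25 [-0.15  2.66]
0.3 [-0.05  3.18]
0.35 [0.07 3.7 ]
0.4 [0.21 4.21]
0.45 [0.38 4.71]
0.5 [0.58 5.2 ]
```

The stop is reached: no further turn at 74.6° under 30 N. I relax most of the push, open and withdraw.

```bash
python3 -m creep '[{"tx":0,"ty":-0.5,"tz":0,"wx":0,"wy":0,"wz":0.06,"gripper":1},{"tx":0,"ty":-0.8,"tz":0,"wx":0,"wy":0,"wz":0.09,"gripper":1},{"tx":0,"ty":-0.8,"tz":0,"wx":0,"wy":0,"wz":0.09,"gripper":1}]'
python3 arc.py | head -2
```

```text
t: 17.25
eef_pos: [0.5389, -0.1113, 0.0624]
ee_rot: [0.72, 0.694, -0.001, -0.002]
wrist_force: [-3.4, 9.4, 3.8]
gripper_width: 0.0209
radius 104.82463442879016 turned 74.67716694897052 tool-y yaw turned 74.7307368536294
F tangential -3.791205342278231 radial -9.23593613105038 3.8326276637772514 [1.3859491  0.94337093 0.0528205 ] 0.02086514115799826
```

```bash
python3 -m creep '[{"tx":0,"ty":0,"tz":0,"wx":0,"wy":0,"wz":0,"gripper":0},{"tx":0,"ty":0,"tz":0,"wx":0,"wy":0,"wz":0,"gripper":0},{"tx":0,"ty":0,"tz":0,"wx":0,"wy":0,"wz":0,"gripper":0},{"tx":0,"ty":0,"tz":0,"wx":0,"wy":0,"wz":0,"gripper":0},{"tx":0,"ty":0,"tz":0,"wx":0,"wy":0,"wz":0,"gripper":0},{"tx":0,"ty":0,"tz":-2,"wx":0,"wy":0,"wz":0,"gripper":0},{"tx":0,"ty":0,"tz":-5,"wx":0,"wy":0,"wz":0,"gripper":0},{"tx":0,"ty":0,"tz":-9,"wx":0,"wy":0,"wz":0,"gripper":0},{"tx":0,"ty":0,"tz":-14,"wx":0,"wy":0,"wz":0,"gripper":0},{"tx":0,"ty":0,"tz":-14,"wx":0,"wy":0,"wz":0,"gripper":0},{"tx":0,"ty":0,"tz":-14,"wx":0,"wy":0,"wz":0,"gripper":0},{"tx":0,"ty":0,"tz":-14,"wx":0,"wy":0,"wz":0,"gripper":0}]'
sed 's/^import sys/import sys\nYAW=np.radians(13.1+74.7);UY=np.array([np.cos(YAW),np.sin(YAW),0]);UX=np.array([UY[1],-UY[0],0])/' mc.py > md.py
python3 md.py w10
python3 -c "
from h import *
f=dict(np.load('top0.npz'));g=grab('top');d=cv2.absdiff(f['frame'],g['frame']);cv2.imwrite('pics/top2.png',cv2.resize(g['frame'],(768,576)))"
```

```text
t: 18.45
eef_pos: [0.5413, -0.1132, 0.2016]
ee_rot: [0.719, 0.695, -0.001, 0.0]
wrist_force: [-0.8, -1.0, 0.3]
gripper_width: 0.0927
blocktop 8506 z 31.79 [array([-8.4, -0.2]), array([106.2,  59.2]), np.float64(0.3)]
lip 1332 z 22.64 [array([63. ,  0.6]), array([22.9, 51.4]), np.float64(0.3)]
tongue 360 z 12.0 [array([53.7, -0. ]), array([59.6, 13.1]), np.float64(89.7)]
tongue 86 z 12.04 [array([83.5, 11. ]), array([12.9,  8.8]), np.float64(0.2)]
tongue 74 z 11.96 [array([ 83.5, -11.6]), array([12.8,  6.4]), np.float64(0.4)]
stop 130 z 9.61 [array([-42.3,  36.6]), array([20.7,  6.1]), np.float64(0.2)]
stop 116 z 9.66 [array([29.3, 36.5]), array([21.3,  5.2]), np.float64(0.4)]
stop 460 z 9.65 [array([-67.6,   0.2]), array([68.9, 11.1]), np.float64(89.7)]
stop 122 z 9.56 [array([-42. , -35.6]), array([21.2,  6.8]), np.float64(0.3)]
stop 145 z 9.68 [array([ 29.7, -35.2]), array([21.1,  6.8]), np.float64(0.3)]
post 400 z 43.36 [array([-1.000e-01, -1.055e+02]), array([21.1, 21. ]), np.float64(0.7)]
slope [ 4.60000e-03 -1.10000e-03  3.18272e+01]
```

View pics/w10.png

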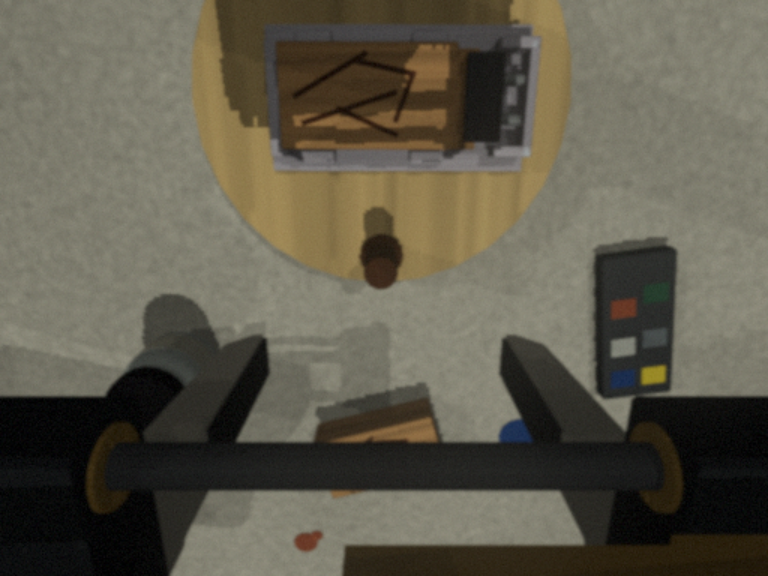

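View pics/top2.png

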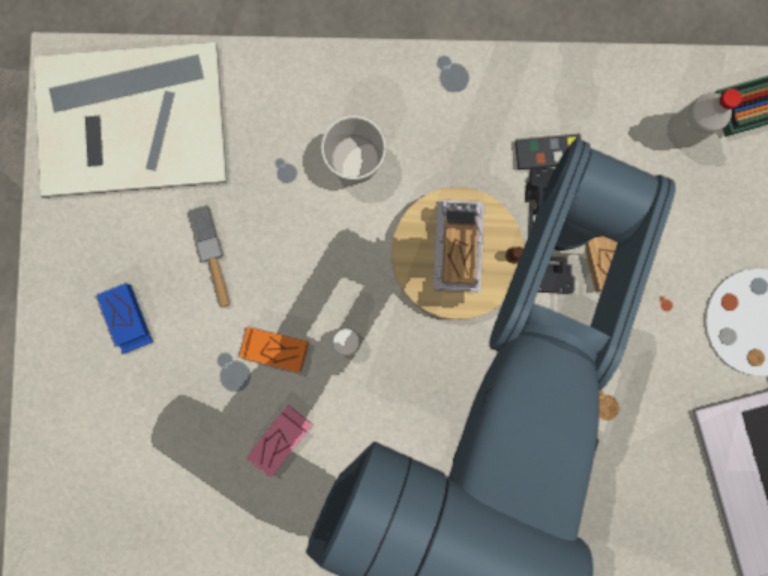

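The wrist view shows the block at (370,95), seated with the jaw at right (490,95) and the post at (380,260). The top view shows the turntable swung and the bystanders I can see unmoved; the arm hides the jar and part of the spare. I hand in.

```bash
python3 -c "
from cell import env
print(env.hand_in())"
```

```text
the job is handed in; nothing more can be done
None
```

I loaded the tongued block into the pocket, swung the turntable counter-clockwise to its stop, let go and handed the job in at about 18.5 s of the 72 s.

**Loading:** I held the block tilted 7°, slid the tongue under the lip and pushed the jaw back with about 14–15 N. Then I lowered the heel in front of the stop and released it. I only started the swing after a picture showed the block home.

**Last checks on the block, after letting go of the post:**
- **Position:** the top is centred at x = -8.4 and y = -0.2 mm in the pocket, against a nominal -8 and 0. The calibration bias is of the same size.
- **Square and flat:** it is square within about 0.3°. The top is at 31.8 mm with a fitted slope of 0.005, which I put down to camera or arm tilt.
- **Clamping:** the jaw stands pushed back about 4.8 mm and the tongue is under the lip.

**Turntable stop:** it turned 74.7° and would not go further under 30 N, and it stayed there after release. There is no direct reading of the joint. If 74.7° is the stop, it started at 0.27 rad, which is within the stated range.

**What went wrong or is less certain:**
- Two early fits of the tilt disagreed because the gripper bar got into the data. The rear edge and height, or the unchanged picture, agreed with the planned pose.
- One move call was refused for missing keys; nothing moved.
- The bystanders visible in the last top view looked unmoved. The arm hid the jar and part of the spare there. Both were in the last wrist view, partly behind the gripper, but I did not measure them.

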